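# Fit the keyed drive pulley on the gearmotor shaft

## Task

Fit the larger aluminium belt pulley, boss upwards, on the upright output shaft of the gearmotor, ready for its belt: set it over the end of the shaft, keep hold of it and turn it under light pressure until its keyway drops over the key, then slide it gently down until it sits fully home on the shaft's shoulder, and let go. Never force or drop it: while it will not go down it is sitting on the end of the key. Leave everything else on the bench where it is.

Things in the scene. Friction and masses are not known exactly. Their poses are not given: they have to be found in the camera images.
- pulley_mid (a point): the drive pulley to fit, plain aluminium, lying boss up: grooved rim 84 mm across, 18 mm tall, at the bottom; bore 26.6 mm across right through, with one keyway 9.2 mm wide, 17.3 mm deep from the axis, along all its length. 46 mm tall in all, 0.25 to 0.45 kg. This point: on the axis, 23 mm above the underside. z points up out of the boss, x from the axis to the middle of the keyway
- pulley_boss (a point): the middle of the same pulley's round boss, where it is gripped: 44 mm across, standing 28 mm above the rim; this point is on the axis 32 mm above the underside, 14 mm below the boss's top. Axes as for pulley_mid
- gearmotor: grey worm-gear reducer with a round top, bolted down, its finned motor lying to its +y side, a terminal box on the motor's +x side; it reaches 245 mm along +y, 145 mm along +x, and 125 mm up but for the shaft. Origin under the shaft, on the bench mat; z up, y along the motor. Its steel output shaft stands upright on top, self-locked: it does not turn by hand
- seat (a point): the centre of the shaft's shoulder, a steel ring 34 mm across, 124 mm above the gearmotor's origin, on which the pulley's underside must finally rest. z up along the shaft, x and y as for the gearmotor. The shaft is 25 mm across and rises 54 mm from here; the pulley's fit is 0.8 mm all round
- key_end (a point): the point on the shaft's axis level with the upper end of its key, 34 mm above the seat. The steel key is 8 mm wide, stands 3.3 mm out of the shaft and runs from 3 to 34 mm above the seat. It points roughly along this point's x axis (the gearmotor's x), but anywhere up to 0.8 rad (46 degrees) to either side: its exact direction is not measured, only seen or felt
- shaft_end (a point): the centre of the shaft's upper end, 54 mm above the seat; the top 3 mm are bevelled to 19 mm across and the 20 mm above the key are plain. Axes as for the gearmotor
- wrench: a steel spanner, 180 mm long, lying on the mat; leave it alone
- mallet: a white-headed mallet, 240 mm long, lying on the mat; leave it alone
- awl_a: a leather awl with a dark wooden handle, 110 mm long, lying on the mat; leave it alone
- awl_b: a second awl like it; leave it alone
- rivet_jar: a jar of brass rivets with a steel lid, 60 mm across, 85 mm tall; leave it alone
- tub: a small clear open tub of hardware, 75 x 100 x 40 mm; leave it alone
- hex_key: an L-shaped hex key, 90 mm long, 6 mm thick, lying between the pulleys' side of the mat and the gearmotor; leave it alone
- idler: a smaller aluminium idler pulley, 60 mm across and 18 mm tall, with no boss on top and no keyway; it lies near the drive pulley; leave it alone
Mind the look-alikes: they are no part of the job. What is shaped like the part that bears pulley_mid but green is not meant.

How it is judged:
By the outcome, as a careful person would: the job done as asked, in the order asked, and still so for the second after the job is handed in, with the robot touching nothing.
It also fails if it takes over 72 s, if anything falls off the work surface, if the arm or the gripper's body presses on something with over 40 N, if the wrist force passes 120 N, or if a joint passes its speed limit or range.

## Robot

A 7-joint arm with a two-finger parallel gripper is mounted at the origin on the work surface. World frame = base frame: x ahead of the robot, y to its left, z up, the work surface at z = 0. Lengths are in m, angles in rad, forces in N, time in s.
With the tool pointing down it reaches from about 0.4 to 0.875 m from the base axis. Payload 19.3 kg.
Tool frame: the origin (TCP) lies at the very end of the fingers, on their centre line; the grasp point (between the pads) lies 19 mm behind it; z points along the fingers, y is the line along which they close (so a half turn about z gives the same grasp; the last joint's range is limited). The gripper opens to 85 mm and grips with 20 to 120 N. Pads are 22 mm wide; open, the fingers measure 114 mm over their backs; the gripper's body (76 mm by 85 mm) begins 54 mm behind the grasp point. The pads swing forward as they close: fully open they stand 13 mm farther back than shut.
Start: joints at [-1.405, 0.521, -0.036, 1.599, 0.021, 1.021, -0.113], TCP at [0.146, 0.608, 0.207] pointing down, gripper open.
Joint ranges: [-2.91, 2.91], [-0.3, 2.13], [-1.5, 1.42], [0.17, 2.43], [-1.26, 4.41], [0.16, 1.93], [-2.52, 2.52]. Speed limits (rad/s): [1.89, 1.89, 2.39, 2.39, 3.01, 3.01, 3.01].

## Interface

Orientations are given as [roll, pitch, yaw] about the fixed x, y, z axes, in that order (R = Rz(yaw) Ry(pitch) Rx(roll)).
In Python, from workcell import bot gives the robot as it stands.
- The arm moves only by the tool jog_arm, never from a script. Its argument "motion" is a list of rows, each a list of 5 numbers: the shift along the tool's x, y, z scaled (see below), then the turn about the tool's z scaled (see below), then the opening, from 0 (shut) to 1 (fully open). A call has 1 to 12 rows; each row shifts and turns the commanded pose from where the row before left it, along the tool's axes as they then stand; what a row does not reach is not made up. The controller multiplies each number of a shift by 30 mm and each number of a turn by 0.08 rad. A row lasts 1/10 s, in which the tool goes at most 50 mm and 8.59 degrees, less where a joint would pass 70% of its speed; a pose out of reach is approached as far as the arm can. A call with a number of a shift or a turn outside -1 to 1 is refused whole. A call with a gripper value outside its range is refused whole. The fingers move at their own pace and stop on an object; "newtons" is the grip in N (left out, the last holds). Time passes only in rows, so rows that do not move let the fingers close. It gives the time, the measured TCP pose, the force, the opening and the grip force at its end, in the units of the state.
- bot.observe(): the state, without advancing time (a new reading comes with each control period).
- bot.grab_frame(name): name is "scene" or "top" or "wrist"; returns a dict with "pixels" (400x640x3 uint8, red, green, blue), "fovy" (degrees; the focal length in pixels is half the picture's height over the tangent of half this angle, whatever the lens; pixels are square), "cx", "cy" (the principal point, pixels), "rvec" (rotation vector, rad) and "tvec" (3), from world to camera coordinates, as OpenCV has them; the wrist camera has in their place "mount" (4x4, takes a point from camera to tool coordinates, whose origin is the TCP and whose axes are the flange's). Camera axes: x right, y down, z forward; pixel columns grow to the right and rows downward; lengths in m; the calibration is good to about 2 mm. A picture is of the moment at which its call begins: read the wrist's pose just before it. There is no depth.
- bot.job_done(): hands the job in; it is judged then, once.
The state is a dict: "clock": time; "qpos": joint angles; "qd": joint speeds; "joint_efforts": joint torques, N m; "position": TCP position; "tool_rot": TCP orientation; "force": force on the tool from outside, world axes, zero at the start; "moment": the same for the moment, N m; "grip_width": finger opening in m; "finger_force": force on a finger pad.
Only numpy, scipy, OpenCV 4.12 (cv2) and the standard library are available. Lean on these libraries where they do the work, as an engineer would, in place of code of your own. Each camera call takes 0.05 s, during which the arm holds its last target. There are 200 camera calls.

## Working session

There is one attempt and no reset: what is moved stays moved. The work goes in short steps, Python scripts to look and compute and a tool call to move; the robot and the scene stay as the last step left them, time stands still between calls to the robot, and variables do not carry over. Pictures are saved under pics/ and viewed, at most 10 in all, crops included, and the job is handed in when it is done.

Besides the shell and the picture viewer there is one more tool, called after "Emit:" as name([rows], argument=value, ...), one row to a line, values as JSON. jog_arm: Moves the arm, as the interface text tells. Shifts and turns lie within -1 to 1; 1 stands for 30 mm of shift or 0.08 rad of turn. Its arguments: {"type":"object","properties":{"motion":{"type":"array","items":{"type":"array","items":{"type":"number"}}},"newtons":{"type":"number"}},"required":["motion"]}

```bash
mkdir -p pics; cat > h.py <<'E'
import numpy as np, cv2
from scipy.spatial.transform import Rotation as Rn
from workcell import bot
def cam(f,st=None):
    "returns K, R(world->cam), t"
    fl=200/np.tan(np.radians(f["fovy"])/2); K=np.array([[fl,0,f["cx"]],[0,fl,f["cy"]],[0,0,1]])
    if "rvec" in f: return K,cv2.Rodrigues(np.array(f["rvec"],float))[0],np.array(f["tvec"],float).ravel()
    T=np.eye(4); T[:3,:3]=Rn.from_euler('xyz',st["tool_rot"]).as_matrix(); T[:3,3]=st["position"]
    M=np.linalg.inv(T@np.array(f["mount"])); return K,M[:3,:3],M[:3,3]
def ray(c,uv,z):
    K,R,t=c; o=-R.T@t; d=R.T@np.linalg.inv(K)@np.array([uv[0],uv[1],1.]); return o+d*(z-o[2])/d[2]
def proj(c,p):
    K,R,t=c; q=K@(R@np.array(p,float)+t); return q[:2]/q[2]
def save(f,n,crop=None,s=1):
    im=f["pixels"][:,:,::-1]
    if crop: x,y,w,h=crop; im=im[y:y+h,x:x+w]
    cv2.imwrite("pics/"+n+".png",cv2.resize(im,None,fx=s,fy=s,interpolation=cv2.INTER_CUBIC))
E
python3 - <<'E'
from h import *
st=bot.observe(); print(st)
for n in("scene","top"):
    f=bot.grab_frame(n); save(f,n+"0"); np.save(n+"0.npy",f,allow_pickle=True); print(n,f["fovy"],f["cx"],f["cy"],-cam(f)[1].T@cam(f)[2])
E
```

```text
{'clock': 0.0, 'qpos': array([-1.40519179,  0.52203586, -0.03629784,  1.59999217,  0.02119844,
        1.02106999, -0.1128243 ]), 'qd': array([ 1.00269515e-03, -3.06043866e-05, -6.62613537e-04, -6.30289332e-04,
       -5.41111093e-04,  9.95682923e-04, -3.27099395e-04]), 'joint_efforts': array([-9.95120390e-04, -9.27110624e+01,  1.97940677e+00, -3.69931626e+01,
        1.77298504e-02,  8.27784272e-03,  4.43123554e-05]), 'position': array([0.14598714, 0.60735081, 0.20691812]), 'tool_rot': array([-3.14047589e+00,  9.19618422e-05,  2.90572716e+00]), 'force': array([-0.17563908, -0.27052541, -0.49117829]), 'moment': array([ 0.01907808, -0.03134966, -0.0088786 ]), 'finger_force': 0.0, 'grip_width': 0.08573937220704353}
scene 51.57240211544435 315.81739074103405 206.22386099528592 [0.97748733 0.42996685 0.91214381]
top 56.71484258916863 320.3576428212506 201.9181207661218 [ 0.42728468 -0.00139383  1.00261319]
```

View pics/scene0.png

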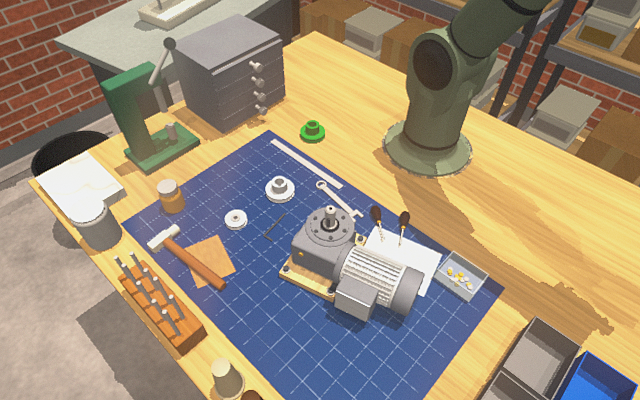

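View pics/top0.png

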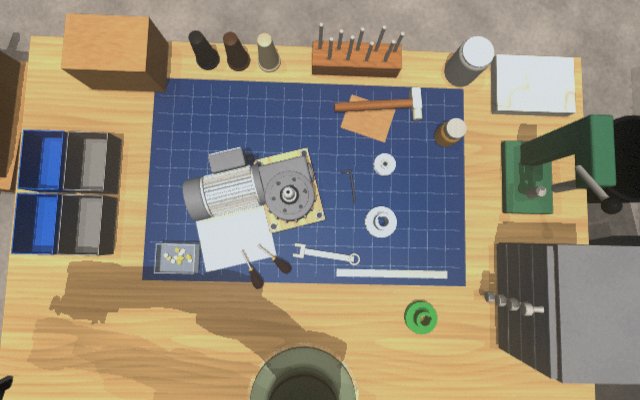

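Candidates: the aluminium pulley with a boss is at top (381,221) / scene (280,188). The idler, with no boss, is at top (385,164) / scene (236,219), and the green look-alike is at top (421,317) / scene (312,131). I choose the bossed aluminium one. The shaft is at top (289,194), with its end at scene (330,209).

```bash
python3 - <<'E'
from h import *
T=np.load("top0.npy",allow_pickle=True).item(); S=np.load("scene0.npy",allow_pickle=True).item()
a=T["pixels"][185:260,345:415,::-1]; b=T["pixels"][160:230,250:325,::-1]; c=S["pixels"][165:215,250:310,::-1]; d=S["pixels"][195:250,295:370,::-1]
R=lambda i:cv2.resize(i,(390,290),interpolation=cv2.INTER_CUBIC)
cv2.imwrite("pics/c1.png",np.vstack([np.hstack([R(a),R(b)]),np.hstack([R(c),R(d)])]))
ct=cam(T);cs=cam(S)
# pulley silhouette: non-blue bright blob in top
hsv=cv2.cvtColor(T["pixels"],cv2.COLOR_RGB2HSV); m=((hsv[...,1]<90)&(hsv[...,2]>90)).astype(np.uint8)
n,l,s,ce=cv2.connectedComponentsWithStats(m)
for i in range(1,n):
    if s[i,4]>150 and abs(ce[i][0]-383)<20 and 140<ce[i][1]<250: print(s[i],ce[i],[ray(ct,ce[i],z) for z in(0.0,.018,.046)])
for uv in((289,194),(288.5,194)): print(ray(ct,uv,.178))
print(ray(cs,(330,209),.178), ray(cs,(280,181),.046))
E
```

```text
[ 169   78  307  209 1799] [398.67204002 148.2012229 ] [array([ 0.67250352, -0.24816926,  0.        ]), array([ 0.66810108, -0.24373888,  0.018     ]), array([ 0.66125285, -0.23684718,  0.046     ])]
[373 147  23  29 438] [384.11187215 163.87214612] [array([ 0.62717906, -0.20792244,  0.        ]), array([ 0.62359034, -0.20421461,  0.018     ]), array([ 0.61800789, -0.19844689,  0.046     ])]
[364 206  33  32 796] [380.1959799  221.63567839] [array([ 0.46759542, -0.19865999,  0.        ]), array([ 0.46687171, -0.19511846,  0.018     ]), array([ 0.46574595, -0.1896094 ,  0.046     ])]
[0.51684414 0.04184932 0.178     ]
[0.51681262 0.04296269 0.178     ]
[0.52189442 0.04463182 0.178     ] [ 0.46254837 -0.19688363  0.046     ]
```

View pics/c1.png

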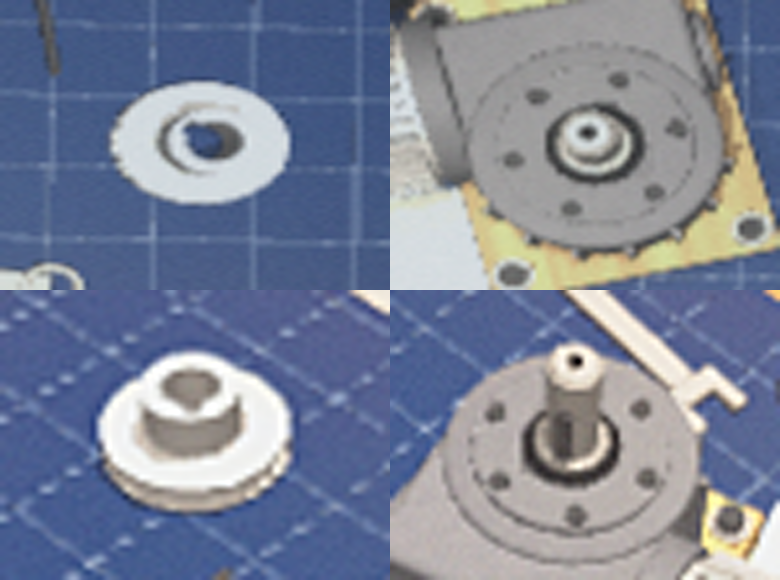

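Emit:
jog_arm([
  [-0.3,-0.2,-1,0,1],
  [-1,-0.5,-1,0,1],
  [-1,-0.5,-1,0,1],
  [-1,-0.5,-0.5,0,1],
  [-1,-0.5,0,0,1],
  [-1,-0.5,0,0,1],
  [-1,-0.5,0,0,1],
  [-1,-0.5,0,0,1],
  [-1,-0.5,0,0,1],
  [-1,-0.5,0,0,1],
  [-1,-0.5,0,0,1],
  [-1,-0.5,0,0,1],
])

```text
clock: 1.3
position: [0.4365, 0.3611, 0.3123]
tool_rot: [-3.141, -0.0, 2.906]
force: [0.7, 1.1, 0.2]
grip_width: 0.0854
finger_force: 0.0
```

```bash
cat >> h.py <<'E'
def to(p,yaw=None):
    "units of 30 mm along tool axes from here to p; turn units (done after the shift)"
    st=bot.observe(); M=Rn.from_euler('xyz',st["tool_rot"]).as_matrix(); d=M.T@(np.array(p)-st["position"])/.03
    print("at",st["clock"],st["position"].round(4),"yaw",st["tool_rot"][2].round(3),"q7",st["qpos"][6].round(2),"shift",d.round(2), "turn",None if yaw is None else ((st["tool_rot"][2]-yaw+np.pi)%(2*np.pi)-np.pi)/.08)
E
python3 - <<'E'
from h import *
f=bot.grab_frame("wrist"); print(np.round(f["mount"],3),f["fovy"],f["cx"],f["cy"])
to((.52,.04,.32),1.65)
E
```

```text
[[ 0.001 -0.95  -0.312  0.08 ]
 [ 1.     0.     0.001 -0.   ]
 [-0.    -0.312  0.95  -0.166]
 [ 0.     0.     0.     1.   ]] 62.76505371416662 319.64187228443967 204.9884373849722
at 1.35 [0.4409 0.3567 0.3124] yaw 2.9 q7 0.58 shift [-5.09 -9.62 -0.23] turn 15.628125254538782
```

Emit:
jog_arm([
  [-0.5,-1,0,0,1],
  [-0.5,-1,0,0,1],
  [-0.5,-1,0,0,1],
  [-0.5,-1,0,0,1],
  [-0.5,-1,0,0,1],
  [-0.5,-1,0,0,1],
  [-0.5,-1,0.3,0,1],
  [-0.5,-1,0.3,0,1],
  [-0.5,-0.8,0.5,0,1],
  [-0.5,-0.6,0.5,0,1],
  [0,0,0,1,1],
  [0,0,0,1,1],
])

```text
clock: 2.55
position: [0.5154, 0.0522, 0.2639]
tool_rot: [-3.141, -0.001, 2.741]
force: [-0.4, -0.3, -0.2]
grip_width: 0.0854
finger_force: 0.0
```

Emit:
jog_arm([
  [0,0,0,1,1],
  [0,0,0,1,1],
  [0,0,0,1,1],
  [0,0,0,1,1],
  [0,0,0,1,1],
  [0,0,0,1,1],
  [0,0,0,1,1],
  [0,0,0,1,1],
  [0,0,0,1,1],
  [0,0,0,1,1],
  [0,0,0,1,1],
  [0,0,0,1,1],
])

```text
clock: 3.75
position: [0.5154, 0.0531, 0.2643]
tool_rot: [-3.141, 0.0, 1.782]
force: [0.2, -0.5, 0.6]
grip_width: 0.0853
finger_force: 0.0
```

Emit:
jog_arm([
  [0,0,0,1,1],
  [0,0,0,1,1],
  [0,0,0,1,1],
  [0,0,0,1,1],
  [0,0,0,1,1],
  [0,0,0,1,1],
  [0,0,0,1,1],
  [0,0,0,1,1],
  [0,0,0,1,1],
  [0,0,0,1,1],
  [0,0,0,1,1],
  [0,0,0,0,1],
])

```text
clock: 4.95
position: [0.5154, 0.0532, 0.2643]
tool_rot: [-3.141, 0.001, 0.904]
force: [-0.6, -0.3, -0.1]
grip_width: 0.0853
finger_force: 0.0
```

```bash
python3 - <<'E'
from h import *
to((.52,.04,.26),0.3); st=bot.observe()
f=bot.grab_frame("wrist"); c=cam(f,st); u=proj(c,(.519,.043,.15)); print(u); f["st"]=st; np.save("w1.npy",f,allow_pickle=True)
x,y=(u-[80,70]).astype(int); print(x,y); save(f,"w1",(max(x,0),max(y,0),160,140),4)
E
```

```text
at 4.95 [0.5154 0.0532 0.2643] yaw 0.904 q7 -0.63 shift [-0.25  0.39  0.14] turn 7.555669018464372
[329.34538878 198.75822939]
249 128
```

View pics/w1.png

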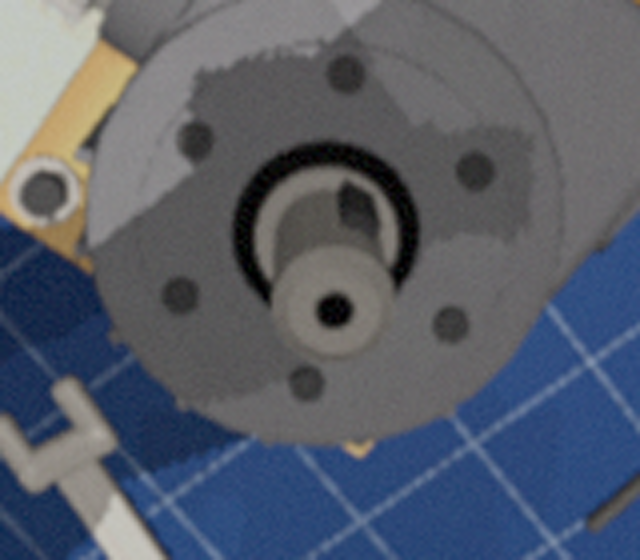

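The view shows the shaft end at crop (334,310) = px (332.5,205.5), the black ring centre at crop (326,235), and the dark key at crop (340–383, 180–235), up and slightly right of the shaft.

```bash
python3 - <<'E'
from h import *
f=np.load("w1.npy",allow_pickle=True).item(); c=cam(f,f["st"])
p=lambda x,y:(249+x/4,128+y/4)
e=ray(c,p(334,310),.178); r=ray(c,p(326,234),.124); print(e,r)
S=np.load("scene0.npy",allow_pickle=True).item(); T=np.load("top0.npy",allow_pickle=True).item()
for ax in (e,r,(e+r)/2):
  for q,z in((p(361,207),.1425),(p(355,183),.127),(p(364,230),.158)):
    k=ray(c,q,z)-ax; print(z,np.hypot(*k[:2])*1e3,np.degrees(np.arctan2(k[1],k[0])))
print("scene",proj(cam(S),e),"top",proj(cam(T),e))
to((.466,-.194,.25),1.2)
E
```

```text
[0.52216773 0.04420449 0.178     ] [0.5231071 0.0453252 0.124    ]
0.1425 14.589145847775626 22.16654577282836
0.127 16.11558856155954 27.485138054810637
0.158 13.404834289980316 20.295115990831523
0.1425 13.313915012708344 19.22402979265855
0.127 14.775659309709946 25.31045434333484
0.158 12.156715163633413 16.874625992061834
0.1425 13.946940646843885 20.762542238561974
0.127 15.442847859154247 26.44496605672766
0.158 12.775094974038932 18.6684035713246
scene [329.78107757 208.96666972] top [288.01997575 191.60214522]
at 5.0 [0.5155 0.0532 0.2643] yaw 0.908 q7 -0.63 shift [-7.51  3.77  0.48] turn -3.654448564078916
```

Emit:
jog_arm([
  [-0.94,0.47,0,0,1],
  [-0.94,0.47,0,0,1],
  [-0.94,0.47,0,0,1],
  [-0.94,0.47,0,0,1],
  [-0.94,0.47,0,0,1],
  [-0.94,0.47,0,0,1],
  [-0.94,0.47,0.5,0,1],
  [-0.94,0.47,0.7,0,1],
  [0,0,1,0,1],
  [0,0,1,0,1],
  [0,0,0.8,0,1],
  [0,0,0,0,1],
])

```text
clock: 6.2
position: [0.4637, -0.1937, 0.1423]
tool_rot: [-3.138, 0.002, 0.908]
force: [-0.9, 0.3, 1.0]
grip_width: 0.0852
finger_force: 0.0
```

```bash
python3 - <<'E'
from h import *
to((.466,-.194,.14),1.2); st=bot.observe()
f=bot.grab_frame("wrist"); c=cam(f,st); u=proj(c,(.466,-.194,.03)); print(u); f["st"]=st; np.save("w2.npy",f,allow_pickle=True)
x,y=np.maximum((u-[80,70]).astype(int),0); print(x,y); save(f,"w2",(x,y,160,140),4)
E
```

```text
at 6.2 [ 0.4637 -0.1937  0.1423] yaw 0.908 q7 0.02 shift [0.04 0.07 0.08] turn -3.6524379658060657
[321.85798707 191.66364683]
241 121
```

View pics/w2.png

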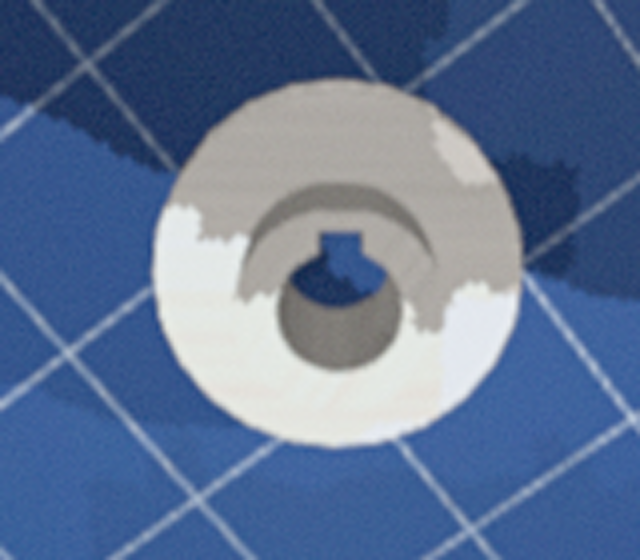

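The crop shows the bossed pulley with its bore centred at crop (340,310), the keyway pointing image-up at (340,232), and the rim centred at (338,262).

```bash
python3 - <<'E'
from h import *
f=np.load("w2.npy",allow_pickle=True).item(); c=cam(f,f["st"])
p=lambda x,y:(241+x/4,121+y/4)
b=ray(c,p(340,310),.046); r=ray(c,p(338,263),.018); k=ray(c,p(340.5,232),.046)
print(b,r,np.hypot(*(k-b)[:2]),np.degrees(np.arctan2(*(k-b)[[1,0]])))
print("rim dia",np.linalg.norm(ray(c,p(153,263),.018)-ray(c,p(523,263),.018)))
to((b+r)/2*[1,1,0]+[0,0,.018])
E
```

```text
[ 0.46786155 -0.19717793  0.046     ] [ 0.46940866 -0.19508186  0.018     ] 0.016705922798020287 52.04159819651453
rim dia 0.08449192211008669
at 6.25 [ 0.4645 -0.1942  0.144 ] yaw 0.907 q7 0.02 shift [0.04 0.16 4.2 ] turn None
```

Emit:
jog_arm([
  [0.04,0.16,0,0,1],
  [0,0,1,0,1],
  [0,0,1,0,1],
  [0,0,1,0,1],
  [0,0,0.7,0,1],
  [0,0,0.4,0,1],
  [0,0,0,0,1],
  [0,0,0,0,1],
])

```text
clock: 7.05
position: [0.4705, -0.1965, 0.0226]
tool_rot: [3.14, -0.001, 0.906]
force: [-1.1, -0.7, -0.3]
grip_width: 0.0853
finger_force: 0.0
```

Emit:
jog_arm([
  [0,0,0,0,0.3],
  [0,0,0,0,0.3],
  [0,0,0,0,0.3],
  [0,0,0,0,0.3],
  [0,0,0,0,0.3],
  [0,0,0,0,0.3],
  [0,0,0,0,0.3],
  [0,0,0,0,0.3],
], newtons=60)

```text
clock: 7.85
position: [0.47, -0.1961, 0.0224]
tool_rot: [3.141, -0.001, 0.906]
force: [-3.3, 4.3, 20.3]
grip_width: 0.0383
finger_force: 57.7
```

```bash
python3 - <<'E'
from h import *
f=bot.grab_frame("scene"); u=proj(cam(f),(.47,-.196,.03)); x,y=(u-[35,40]).astype(int)
g=bot.grab_frame("wrist"); im=cv2.resize(f["pixels"][y:y+60,x:x+70,::-1],(400,343),interpolation=cv2.INTER_CUBIC)
im2=cv2.resize(g["pixels"][:,:,::-1],(400,250)); cv2.imwrite("pics/g1.png",np.vstack([im,im2])); print(bot.observe())
E
```

```text
{'clock': 7.95, 'qpos': array([-0.04142907,  0.6914638 ,  0.44337096,  2.05023142, -0.58184002,
        0.52253113,  0.1620789 ]), 'qd': array([-0.00178388, -0.00040536,  0.00063644, -0.00021624, -0.00073285,
       -0.00014652,  0.00150891]), 'joint_efforts': array([ 7.85786994e-01, -7.47145128e+01,  1.24220145e+01, -1.78578258e+01,
       -1.37619856e-01, -1.75074723e+00, -6.39657410e-04]), 'position': array([ 0.47001059, -0.19607996,  0.02244083]), 'tool_rot': array([ 3.14110419e+00, -9.83175399e-04,  9.05742748e-01]), 'force': array([-3.70637477,  3.72890467, 21.6181179 ]), 'moment': array([ 0.79304234,  0.91511609, -0.00806447]), 'finger_force': 57.72533170413226, 'grip_width': 0.03827689778470761}
```

View pics/g1.png

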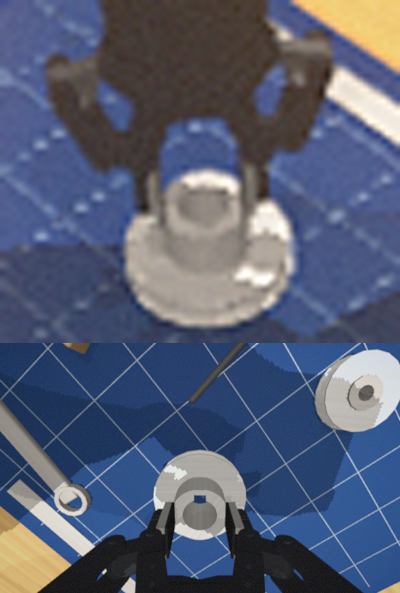

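The pads are on the boss on both sides, and the pulley is upright and centred with its keyway toward tool +x. Lifting now.

Emit:
jog_arm([
  [0,0,-0.1,0,0.3],
  [0,0,-0.2,0,0.3],
  [0,0,-0.5,0,0.3],
  [0,0,-1,0,0.3],
  [0,0,-1,0,0.3],
  [0,0,-1,0,0.3],
  [0,0,-1,0,0.3],
  [0,0,-1,0,0.3],
  [0,0,-1,0,0.3],
  [0,0,-0.6,0,0.3],
  [0,0,0,0,0.3],
  [0,0,0,0,0.3],
])

```text
clock: 9.15
position: [0.4695, -0.1958, 0.2431]
tool_rot: [-3.141, -0.0, 0.906]
force: [-0.5, 0.9, -2.8]
grip_width: 0.0375
finger_force: 61.0
```

```bash
python3 - <<'E'
from h import *
to((.5222,.0445,.25),0.38); st=bot.observe(); print(st["force"],st["moment"],st["grip_width"])
f=bot.grab_frame("wrist"); f["st"]=st; np.save("w3.npy",f,allow_pickle=True)
save(f,"w3",(210,150,220,200),3)
E
```

```text
at 9.15 [ 0.4695 -0.1958  0.2431] yaw 0.906 q7 -0.08 shift [ 7.39 -3.56 -0.23] turn 6.575783463783247
[-0.49235499  0.92950021 -2.75996493] [ 0.00474266 -0.03235176  0.04155964] 0.03754693524424066
```

View pics/w3.png

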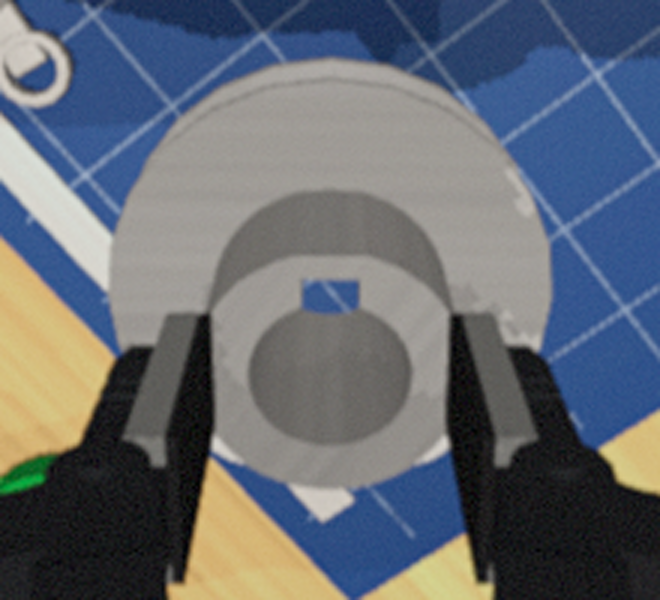

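```bash
python3 - <<'E'
from h import *
f=np.load("w3.npy",allow_pickle=True).item(); st=f["st"]; c=cam(f,st); M=Rn.from_euler('xyz',st["tool_rot"]).as_matrix()
p=lambda x,y:(210+x/3,150+y/3); z=st["position"][2]
for h in(.0236,): print([M.T@(ray(c,p(*q),z+h)-st["position"])*1e3 for q in((330,367),(331,280),(248,367),(413,367))])
E
```

```text
[array([ -1.07188447,   0.67248399, -23.60042902]), array([ 14.42629393,   0.81657463, -23.59723317]), array([ -1.08275348, -12.67859652, -23.59639358]), array([ -1.06088387,  14.18520808, -23.60451331])]
```

Emit:
jog_arm([
  [0.5,-0.25,0,0,0.3],
  [0.9,-0.43,0,0,0.3],
  [0.9,-0.43,0,0,0.3],
  [0.9,-0.43,0,0,0.3],
  [0.9,-0.43,0,0,0.3],
  [0.9,-0.43,0,0,0.3],
  [0.9,-0.43,0,0,0.3],
  [0.9,-0.43,0,0,0.3],
  [0.6,-0.31,0,0,0.3],
  [0,0,0,0,0.3],
  [0,0,0,0,0.3],
])

```text
clock: 10.3
position: [0.5221, 0.0443, 0.2426]
tool_rot: [-3.141, 0.001, 0.906]
force: [0.1, 0.2, 1.2]
grip_width: 0.0255
finger_force: 0.0
```

```bash
python3 - <<'E'
from h import *
to((.5223,.0458,.2024),0.75); st=bot.observe(); print(st["force"],st["moment"])
f=bot.grab_frame("scene"); save(f,"s4",(285,150,100,80),6)
E
```

```text
at 10.3 [0.5221 0.0443 0.2426] yaw 0.906 q7 -0.57 shift [ 0.05 -0.02  1.34] turn 1.95002808036695
[0.08665414 0.17586231 1.2120912 ] [-0.01284567  0.00697516  0.0505053 ]
```

View pics/s4.png

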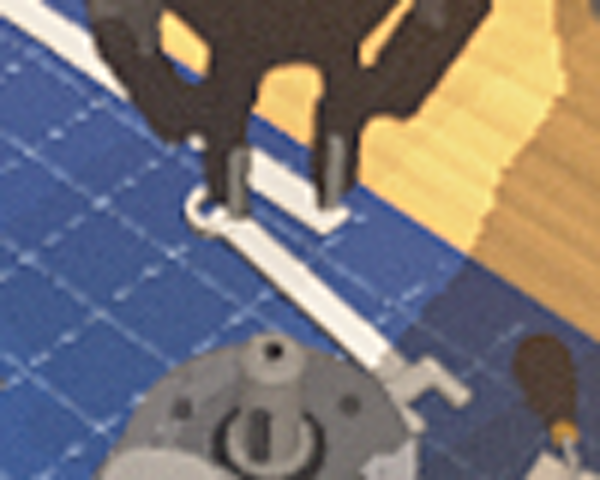

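The grip slipped in transit and the pulley is no longer in the fingers. I'll find it.

```bash
python3 - <<'E'
from h import *
f=bot.grab_frame("top"); g=bot.grab_frame("scene"); np.save("top5.npy",f,allow_pickle=True); np.save("scene5.npy",g,allow_pickle=True)
cv2.imwrite("pics/s5.png",np.vstack([f["pixels"][60:300,140:560,::-1],g["pixels"][90:330,120:540,::-1]]))
E
```

```text
(no output)
```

View pics/s5.png

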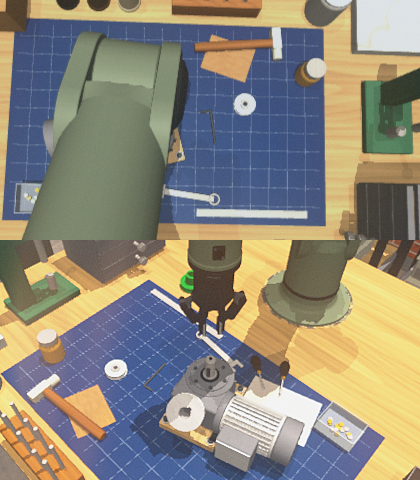

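```bash
python3 - <<'E'
from h import *
g=np.load("scene5.npy",allow_pickle=True).item(); c=cam(g)
im=g["pixels"]; hsv=cv2.cvtColor(im,cv2.COLOR_RGB2HSV)
m=((hsv[...,1]<60)&(hsv[...,2]>165)).astype(np.uint8); n,l,s,ce=cv2.connectedComponentsWithStats(m)
for i in range(1,n):
    if s[i,4]>40 and 260<ce[i][0]<350 and 220<ce[i][1]<300:
        cn=cv2.findContours((l==i).astype(np.uint8),0,1)[0][0]; print(s[i],ce[i],cv2.fitEllipse(cv2.convexHull(cn)))
for z in(.02,.04,.06,.09,.12): print(z,ray(c,(305,262),z).round(3))
print(proj(cam(np.load("top5.npy",allow_pickle=True).item()),ray(c,(305,262),.05)))
for z in (.03,): to((.62,.05,.28),.3)
E
```

```text
[326 224  28  22 198] [342.62626263 235.71717172] ((341.8316345214844, 235.8333282470703), (10.765267372131348, 35.18846893310547), 51.51045608520508)
0.02 [0.594 0.032 0.02 ]
0.04 [0.603 0.041 0.04 ]
0.06 [0.611 0.05  0.06 ]
0.09 [0.624 0.063 0.09 ]
0.12 [0.637 0.076 0.12 ]
[291.2352184  164.90297517]
at 10.45 [0.5222 0.0436 0.2433] yaw 0.904 q7 -0.57 shift [ 2.18  2.43 -1.22] turn 7.554460937868845
```

Emit:
jog_arm([
  [0.6,0.4,0,0,1],
  [0.8,0.6,0,0,1],
  [0.8,0.6,0,0,1],
  [0.6,0.4,0,0,1],
  [0.2,0.2,0,0,1],
  [0,0,0,0,1],
  [0,0,0,0,1],
])

```text
clock: 11.15
position: [0.6291, 0.0737, 0.2435]
tool_rot: [-3.141, 0.0, 0.905]
force: [-0.4, -0.5, -0.3]
grip_width: 0.0851
finger_force: 0.0
```

```bash
python3 - <<'E'
from h import *
to((.62,.05,.28),.3); st=bot.observe()
w=bot.grab_frame("wrist"); w["st"]=st; np.save("w6.npy",w,allow_pickle=True); g=bot.grab_frame("scene"); np.save("scene6.npy",g,allow_pickle=True)
u=proj(cam(w,st),(.605,.045,.045)); print(u); x,y=np.clip((u-[75,100]).astype(int),0,[490,200]); print(x,y)
a=cv2.resize(w["pixels"][y:y+200,x:x+150,::-1],(450,600),interpolation=cv2.INTER_CUBIC)
b=cv2.resize(g["pixels"][225:375-50,265:323,::-1],(348,600),interpolation=cv2.INTER_CUBIC)
cv2.imwrite("pics/s6.png",np.hstack([a,b]))
E
```

```text
at 11.15 [0.6291 0.0737 0.2435] yaw 0.905 q7 -0.56 shift [-0.81  0.25 -1.22] turn 7.556605626987767
[318.20794682 203.47710697]
243 103
```

View pics/s6.png

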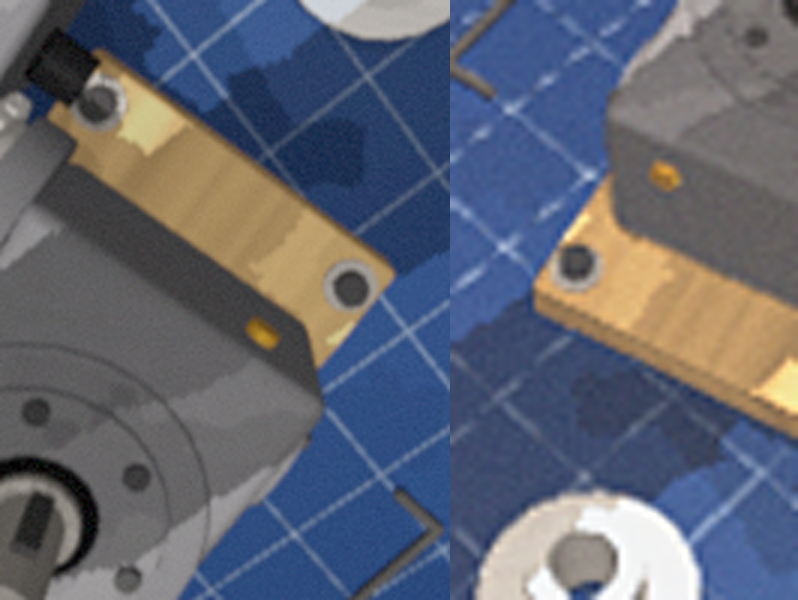

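The pulley has rolled off the base plate and is now on the mat at about scene px (288,323). I'm out of picture views, so I'll track it by masks and numbers.

```bash
cat >> h.py <<'E'
def blob(im,box,smax=70,vmin=95):
    "low-saturation bright blobs inside box x0,y0,x1,y1"
    hsv=cv2.cvtColor(im,cv2.COLOR_RGB2HSV); m=np.zeros(im.shape[:2],np.uint8); x0,y0,x1,y1=box
    m[y0:y1,x0:x1]=((hsv[...,1]<smax)&(hsv[...,2]>vmin))[y0:y1,x0:x1]
    n,l,s,ce=cv2.connectedComponentsWithStats(m); out=[]
    for i in range(1,n):
        if s[i,4]>120:
            cn=max(cv2.findContours((l==i).astype(np.uint8),0,1)[0],key=len); e=cv2.fitEllipse(cv2.convexHull(cn))
            print(s[i],ce[i].round(1),"ell",np.round(e[0],1),np.round(e[1],1),round(e[2])); out.append((s[i],ce[i],l==i))
    return out
E
python3 - <<'E'
from h import *
g=np.load("scene6.npy",allow_pickle=True).item(); w=np.load("w6.npy",allow_pickle=True).item()
print("scene6"); blob(g["pixels"],(250,290,345,390)); print("w6"); blob(w["pixels"],(260,0,460,125))
for z in (0,.018,.046): print(ray(cam(g),(288,323),z).round(3))
print(bot.observe()["clock"]); g2=bot.grab_frame("scene"); print("now"); blob(g2["pixels"],(230,290,400,400))
T=bot.grab_frame("top"); print("top"); blob(T["pixels"],(230,80,465,215))
np.save("top7.npy",T,allow_pickle=True);np.save("scene7.npy",g2,allow_pickle=True)
E
```

```text
scene6
[326 290  19  22 228] [338.5 298.9] ell [337.3 295.9] [17.6 33.1] 149
[ 269  306   38   39 1167] [287.7 325.5] ell [287.7 325.4] [38.2 39.1] 21
w6
[ 334   34   77   83 4689] [371.9  75.3] ell [372.   75.2] [76.7 83.4] 18
[0.73 0.11 0.  ]
[0.735 0.116 0.018]
[0.742 0.126 0.046]
11.25
now
[ 326  290   74   32 1462] [364.9 301.1] ell [364.3 294.9] [50.5 78.7] 107
[ 269  306   38   39 1167] [287.7 325.5] ell [287.7 325.4] [38.2 39.1] 26
top
[ 230   80   50  135 4377] [247.7 133.6] ell [249.  121.7] [ 54.  192.8] 8
[300  82 165 133 974] [429.  114.8] ell [476.2  14.7] [67.1 99.5] 0
[ 266  148   50   67 1705] [293.8 186.3] ell [291.1 184.6] [50.7 79.3] 3
[373 153  23  23 419] [384.  164.1] ell [384.  164.1] [22.6 23.3] 20
[282 186  15  16 156] [288.6 193.8] ell [288.7 193.9] [13.9 15.5] 161
```

```bash
python3 - <<'E'
from h import *
g=np.load("scene6.npy",allow_pickle=True).item(); w=np.load("w6.npy",allow_pickle=True).item(); cs=cam(g);cw=cam(w,w["st"])
P=lambda c:c[0]@np.c_[c[1],c[2]]
X=cv2.triangulatePoints(P(cs),P(cw),np.array([[287.7],[325.4]]),np.array([[372.],[75.2]])); X=(X[:3]/X[3]).ravel(); print(X,proj(cs,X),proj(cw,X))
print("dist",(cs[1]@X+cs[2])[2],(cw[1]@X+cw[2])[2], "diam px expected", 84e-3*414/(cs[1]@X+cs[2])[2], 84e-3*cw[0][0,0]/(cw[1]@X+cw[2])[2], "top px",proj(cam(np.load("top7.npy",allow_pickle=True).item()),X))
im=w["pixels"][30:122,328:418].astype(int); gr=cv2.resize(im.mean(2).astype(np.uint8),(45,23),interpolation=cv2.INTER_AREA)
for r in gr: print("".join(" .:-=+*#%@"[min(9,v//26)] for v in r))
print(w["pixels"][40:110:10,372].tolist())
im=g["pixels"][303:348,266:310]; gr=cv2.resize(im.mean(2).astype(np.uint8),(44,23),interpolation=cv2.INTER_AREA)
for r in gr: print("".join(" .:-=+*#%@"[min(9,v//26)] for v in r))
E
```

```text
[0.73909528 0.11921379 0.01683969] [287.59795184 325.38068715] [371.6793388  75.098778 ]
dist 0.9370880676105062 0.3652238871236303 diam px expected 37.11070624202462 75.41046118439962 top px [265.95876541 118.26796882]
------====-=+=--------------------------==-==
----====----=+=-=++***#*****+=----------=++=-
-==+=-------=+*#################+=----===-==-
===-------=*######################*+==------=
=-------=*##########################*=-------
-------*#%############################+------
-----=*%#################*#############+-----
----=#%##%###%####%#%%##=--=*#########%#=-:-:
----*%%####%%####%%#*+===---+#%%####%###*::::
---=#%%%%%%%#**%%%#=-====----=#%%#####***-:::
---*%%%%%#%%#+#%%#+-=----==---+####******-:::
=--*%%%%%%%#*+%%%#=:----------=#*********-:::
=+=#%%%%%%%%*+#%%%+:----------+**********-:::
-=+*%%%%%%%%#=*%%%#+--------=***#*******+::::
---+#%%%%%%%%*=#%%%%#*===++**#**********-::--
----*#%%%%%%%%#+*#%%%%%%##*##**********=:--::
---==*%%%%%%%%%%#***####**************=--::::
-=+===*#%%%%%%%%%%%#*****************-:::::::
+=-----=#%%%%%%%%##****************=--:::::::
------
[... 628 characters left out ...]
++++++==@@@@@@@@@@@@*-===
----*#########%*==++++++++=@@@@%@@@@@@@@*===
---=#%#####*%@@@*++++===++%@@@%#@@@@@@@@#===
--:+#%#####*%@@@@%*----=#@@@@%**@@@@@@@@#===
--:+#%######+*%@@@%+++*@@@@@#+=#@@@@@@@@#-==
--:+#%#####%*=+*#%%%%%@%%%*++=*@@@@@@@@@#-==
--:-###%%%%%#*+++++++++++++++*@@@@@@@@@@+-==
---:+%@@@@@%###*+++++++++++#%@@@@@@@@@@%+===
---:-%@@@@@@@%%%##****###%@@@@@@@@@@@%%*-===
----:=%@@@@@@@@@@@@@@@@@@@@@@@@@@@@@%%*=====
---==:=*%@@@@@@@@@@@@@@@@@@@@@@@@@%#%*======
-====-:=+*#%@@@@@@@@@@@@@@@@@@@%##%#=-======
=======-:=+**##%@@@@@@@@@@%%##****+-======+*
=========+=-=+*****####*#****+*+========+*+=
=======+*+===--===+=++===+==-===+++===+*+===
=++==+*+==========================+**+======
```

The pulley came to rest flat, boss up, at (0.739, 0.119): the two views agree, with 17 mm height and matching rim size. I gripped too high the first time because the pads stand back when part open. This time I'll grip lower, harder, and move more slowly.

Emit:
jog_arm([
  [0.5,0.3,0,0,1],
  [0.9,0.5,0,0,1],
  [0.9,0.5,0,0,1],
  [0.8,0.45,0.5,0,1],
  [0.36,0.2,1,0,1],
  [0,0,1,0,1],
  [0,0,0.9,0,1],
  [0,0,0,0,1],
  [0,0,0,0,1],
])

```text
clock: 12.25
position: [0.7401, 0.1202, 0.1425]
tool_rot: [3.141, 0.0, 0.906]
force: [0.5, -1.2, 1.5]
grip_width: 0.0855
finger_force: 0.0
```

```bash
python3 - <<'E'
from h import *
st=bot.observe(); w=bot.grab_frame("wrist"); w["st"]=st; np.save("w8.npy",w,allow_pickle=True); c=cam(w,st)
u=proj(c,(.739,.119,.017)); print(u); x,y=u.astype(int)
o=blob(w["pixels"],(x-75,y-70,x+75,y+70),smax=75,vmin=90)
s,ce,m=max(o,key=lambda a:a[0][4]); m=m.astype(np.uint8); cn,h=cv2.findContours(m,cv2.RETR_CCOMP,1)
for k,q in enumerate(cn):
    if h[0][k][3]>=0 and len(q)>15: print("hole",cv2.boundingRect(q),cv2.contourArea(q))
gr=w["pixels"].mean(2).astype(np.uint8)[y-25:y+45,x-32:x+32]; gr=cv2.resize(gr,(64,35),interpolation=cv2.INTER_AREA); print(x-32,y-25)
for r in gr: print("".join(" .:-=+*#%@"[min(9,v//26)] for v in r))
to((.739,.119,.14))
E
```

```text
[318.9736523  190.82136672]
[ 273  144   93   93 6475] [319.1 190.2] ell [319.2 190.2] [92.4 93. ] 176
hole (307, 183, 25, 19) 286.0
286 165
%%%#************************************************************
%%##************************************************************
#****************************+++++******************************
***********************+++=============++++*********************
********************++========================++****************
*****************++==============================++*************
***************+=========++++++*++++++++===========++***********
*************++=====+++********************++++======+**********
************+====++*************+++*************++====+*********
***********+===+****************=:::--===++********+===+********
**********+==+*****************+-:.:::::::=+*********+==+*******
**********++****************++=-:.:::::::-+************+=+******
*********+++************+=--::::::::::::::=+************++******
*********+************+-::.:..:::::::::::::-=+***********+******
********************+=::...::::::::::::::::::-+**
[... 701 characters left out ...]
=====+++***************######
******************************++++++++******************########
*****************************************************###########
=+*************************************************#############
:-=+********************************************################
:::-=+****************************************##############**+=
::::::-=++********************************################*+=-::
:::::::::-=++***************************##############**+==-::::
.:::::::::::-==+++***************################**++=--::::::::
::::::::::::::::---==++*******############****+++=--::::::::::::
at 12.3 [0.7406 0.1202 0.1434] yaw 0.906 q7 -0.58 shift [-0.07 -0.02  0.11] turn None
```

```bash
python3 - <<'E'
from h import *
w=np.load("w8.npy",allow_pickle=True).item(); c=cam(w,w["st"])
b=ray(c,(319.3,201.5),.046); r=ray(c,(319.2,190.4),.018); k=ray(c,(322.7,184.5),.046); print(b,r,np.hypot(*(k-b)[:2]),np.degrees(np.arctan2(*(k-b)[[1,0]])))
to((b+r)/2*[1,1,0]+[0,0,.016])
E
```

```text
[0.73854493 0.11789454 0.046     ] [0.73958552 0.1194072  0.018     ] 0.01495653705885188 41.112352059750954
at 12.3 [0.7406 0.1202 0.1434] yaw 0.906 q7 -0.58 shift [-0.08 -0.01  4.25] turn None
```

Emit:
jog_arm([
  [-0.06,0,0.4,0,1],
  [0,0,1,0,1],
  [0,0,1,0,1],
  [0,0,1,0,1],
  [0,0,0.6,0,1],
  [0,0,0.3,0,1],
  [0,0,0,0,1],
  [0,0,0,0,1],
])

```text
clock: 13.1
position: [0.7397, 0.1188, 0.0139]
tool_rot: [3.14, -0.001, 0.906]
force: [0.5, 0.4, -0.3]
grip_width: 0.0855
finger_force: 0.0
```

Emit:
jog_arm([
  [0,0,0,0,0.4],
  [0,0,0,0,0.4],
  [0,0,0,0,0.4],
  [0,0,0,0,0.4],
  [0,0,0,0,0.4],
  [0,0,0,0,0.4],
], newtons=50)

```text
clock: 13.7
position: [0.7391, 0.119, 0.0135]
tool_rot: [3.141, -0.001, 0.906]
force: [-3.6, 0.6, 8.3]
grip_width: 0.0417
finger_force: 50.0
```

Emit:
jog_arm([
  [0,0,0,0,0.45],
  [0,0,0,0,0.45],
  [0,0,0,0,0.45],
], newtons=100)

```text
clock: 14.0
position: [0.7393, 0.119, 0.0139]
tool_rot: [3.141, -0.001, 0.906]
force: [-4.4, -0.4, 12.5]
grip_width: 0.0403
finger_force: 96.8
```

Emit:
jog_arm([
  [0,0,-0.05,0,0.45],
  [0,0,-0.1,0,0.45],
  [0,0,-0.15,0,0.45],
  [0,0,-0.2,0,0.45],
  [0,0,0,0,0.45],
  [0,0,0,0,0.45],
])

```text
clock: 14.6
position: [0.739, 0.1189, 0.0277]
tool_rot: [3.141, -0.0, 0.906]
force: [-0.4, 0.2, -4.3]
grip_width: 0.0401
finger_force: 95.1
```

Emit:
jog_arm([
  [0,0,-0.1,0,0.45],
  [0,0,-0.2,0,0.45],
  [0,0,-0.4,0,0.45],
  [0,0,-0.6,0,0.45],
  [0,0,-0.8,0,0.45],
  [0,0,-0.8,0,0.45],
  [0,0,-0.8,0,0.45],
  [0,0,-0.8,0,0.45],
  [0,0,-0.8,0,0.45],
  [0,0,-0.6,0,0.45],
  [0,0,-0.4,0,0.45],
  [0,0,-0.2,0,0.45],
])

```text
clock: 15.8
position: [0.7392, 0.1188, 0.2245]
tool_rot: [3.14, -0.001, 0.906]
force: [0.5, 0.0, -4.2]
grip_width: 0.0401
finger_force: 95.1
```

```bash
python3 - <<'E'
from h import *
st=bot.observe(); w=bot.grab_frame("wrist"); w["st"]=st; np.save("w9.npy",w,allow_pickle=True); print(st["force"],st["moment"],st["grip_width"],st["position"])
gr=w["pixels"].mean(2).astype(np.uint8)[190:330,250:390]; gr=cv2.resize(gr,(94,47),interpolation=cv2.INTER_AREA)
for r in gr: print("".join(" .:-=+*#%@"[min(9,v//26)] for v in r))
E
```

```text
[ 0.52925433  0.03966406 -4.19116989] [0.00320536 0.00604563 0.02764252] 0.040068926837964564 [0.73920689 0.11878442 0.22453252]
::.::::::.::.:-+#%##**++++++++++++++++++++++++++++++++++++++++++++++++++++++++=--:::::::::::::
:.::.:::::.:=*#####**++++++++++++++++++++++++++++++++++++++++++++++++++++++++++++=::::::::::::
::::::::::=######**++++++++++++++++++++++++++++++++++++++++++++++++++++++++++++++++-:::::::::-
::::::.:-+**##**++++++++++++++++++++++++++++++++++++++++++++++++++++++++++++++++++++=-::::----
:::::::=+*##*+++++++++++++++++++++++++++++++++++++++++++++++++++++++++++++++++++++++++=-------
:::::-+****+++++++++++++++++++++++++++++++++++++++++++++++++++++++++++++++++++++++++++++=-----
::.:-+**+++++++++++++++++++++++++++++++++++++++++++++++++++++++++++++++++++++++++++++++++=-===
:::=++++++++++++++++++++++++++++++++++++++++++++++++++++++++++++++++++++++++++++++++++++++==--
::=++*+*+***+++++++++++++++++++++++++++++++++++++++++++++++++++++++++++++++++++++++++++++++=--
:=+++++++*+++****++*+++++++++++++++++++++++++++++++++++++++++++++++++++++++++++++++++++++++++=
+++++++++++++++++++++
[... 2784 characters left out ...]
--=====+++++++++++++++++++-.      ..... .   
  .     ..      .:-==++++++++++++++++++++++++======++++++++++++++++++++++++=-.           .    
.        ..     :==---==+++++++++++++++++++++++++++++++++++++++++++++++==----:      ..      ..
     .   .      :--:::::--==++++++++++++++++++++++++++++++++++++++=======----:.    ...       .
        ...    .:::::::::::::-==++++++++++++++++++++++++++++++=====-----==----.    ...        
         ..    .::::::::::::::::--====+++++++++++++++++++====-=------------=--:.   .          
  .      ..   .---::::::::::::::----------=====+=====------=----------------==-.   .    ..  . 
         ..   -+===--::::::::::-----------------==-----===--------------------=-.   .
```

```bash
python3 - <<'E'
from h import *
f=np.load("w9.npy",allow_pickle=True).item(); st=f["st"]; c=cam(f,st); z=st["position"][2]+.0321
b=ray(c,(319.3,280),z); l=ray(c,(319.3-29,280),z); print("radius",np.linalg.norm(b-l)); off=b-st["position"]; print(off)
k=ray(c,(326.7,254),z)-b; print(np.hypot(*k[:2]),np.degrees(np.arctan2(k[1],k[0])))
t=np.array([.5224,.0447,.2245+.0])-[off[0],off[1],0]; print(t); to(t)
E
```

```text
radius 0.013425192417407535
[ 7.30940305e-05 -3.94455963e-04  3.21000000e-02]
0.013720590483051243 37.84402731739221
[0.52232691 0.04509446 0.2245    ]
at 15.85 [0.7393 0.1188 0.2246] yaw 0.906 q7 -0.61 shift [-6.4  -4.17 -0.01] turn None
```

Emit:
jog_arm([
  [-0.12,-0.08,0,0,0.45],
  [-0.3,-0.2,0,0,0.45],
  [-0.48,-0.31,0,0,0.45],
  [-0.72,-0.47,0,0,0.45],
  [-0.72,-0.47,0,0,0.45],
  [-0.72,-0.47,0,0,0.45],
  [-0.72,-0.47,0,0,0.45],
  [-0.72,-0.47,0,0,0.45],
  [-0.72,-0.47,0,0,0.45],
  [-0.72,-0.47,0,0,0.45],
  [-0.3,-0.2,0,0,0.45],
  [-0.16,-0.09,0,0,0.45],
])

```text
clock: 17.05
position: [0.521, 0.0449, 0.2223]
tool_rot: [-3.141, 0.0, 0.906]
force: [0.3, -0.4, -3.0]
grip_width: 0.0402
finger_force: 95.0
```

```bash
python3 - <<'E'
from h import *
st=bot.observe(); w=bot.grab_frame("wrist"); w["st"]=st; np.save("w10.npy",w,allow_pickle=True); print(st["force"],st["moment"],st["grip_width"])
to((.5223,.0451,.2019))
st=bot.observe(); to((.5223,.0451,.2019))
E
```

```text
[ 0.33708851 -0.40918573 -2.95874943] [ 0.04011473 -0.03502753  0.0436699 ] 0.04024723315609087
at 17.1 [0.521  0.0447 0.2224] yaw 0.906 q7 -0.54 shift [0.04 0.03 0.68] turn None
at 17.1 [0.521  0.0447 0.2224] yaw 0.906 q7 -0.54 shift [0.04 0.03 0.68] turn None
```

Emit:
jog_arm([
  [0.04,0.03,0.2,0,0.45],
  [0,0,0.3,0,0.45],
  [0,0,0.25,0,0.45],
  [0,0,0.15,0,0.45],
  [0,0,0.1,0,0.45],
  [0,0,0.1,0,0.45],
  [0,0,0,0,0.45],
])

```text
clock: 17.8
position: [0.5234, 0.0454, 0.1893]
tool_rot: [-3.141, 0.0, 0.906]
force: [0.3, 0.3, -3.5]
grip_width: 0.0398
finger_force: 95.0
```

Emit:
jog_arm([
  [-0.02,0,0.08,0,0.45],
  [0,0,0.08,0,0.45],
  [0,0,0.06,0,0.45],
  [0,0,0,0,0.45],
])

```text
clock: 18.2
position: [0.5229, 0.0452, 0.1826]
tool_rot: [-3.141, 0.0, 0.906]
force: [0.6, 5.9, -6.7]
grip_width: 0.04
finger_force: 94.7
```

Emit:
jog_arm([
  [0.02,-0.015,0.05,0,0.45],
  [0,0,0.08,0,0.45],
  [0,0,0.05,0,0.45],
  [0,0,0,0,0.45],
])

```text
clock: 18.6
position: [0.523, 0.0456, 0.1772]
tool_rot: [-3.142, 0.0, 0.906]
force: [-0.2, 1.4, -5.7]
grip_width: 0.0402
finger_force: 94.8
```

Emit:
jog_arm([
  [0,0,0.06,0,0.45],
  [0,0,0.06,0,0.45],
  [0,0,0.04,0,0.45],
  [0,0,0,0,0.45],
])

```text
clock: 19.0
position: [0.523, 0.0456, 0.1725]
tool_rot: [-3.142, 0.0, 0.906]
force: [0.6, 2.9, -4.8]
grip_width: 0.0397
finger_force: 94.8
```

Emit:
jog_arm([
  [0,0,0.04,0,0.45],
  [0,0,0.04,0,0.45],
  [0,0,0,0,0.45],
])

```text
clock: 19.3
position: [0.5232, 0.0456, 0.1706]
tool_rot: [3.141, -0.0, 0.906]
force: [-2.6, 3.4, 6.8]
grip_width: 0.0401
finger_force: 96.1
```

It is sitting on the key's end with about 11 N, at the expected height. Now turning under light pressure.

Emit:
jog_arm([
  [0,0,0,0.5,0.45],
  [0,0,0,0.5,0.45],
  [0,0,0,0.5,0.45],
  [0,0,0,0.5,0.45],
  [0,0,0,0,0.45],
])

```text
clock: 19.8
position: [0.5231, 0.0456, 0.1703]
tool_rot: [3.141, 0.0, 0.745]
force: [-0.4, 2.1, 0.1]
grip_width: 0.0399
finger_force: 95.4
```

Emit:
jog_arm([
  [0,0,0.05,0.3,0.45],
  [0,0,0,0.3,0.45],
  [0,0,0,0.3,0.45],
  [0,0,0,0,0.45],
])

```text
clock: 20.2
position: [0.5229, 0.0456, 0.1687]
tool_rot: [-3.142, 0.0, 0.673]
force: [-0.6, 2.5, -3.9]
grip_width: 0.0405
finger_force: 94.9
```

Emit:
jog_arm([
  [0,0,0.05,0,0.45],
  [0,0,0.05,0,0.45],
  [0,0,0,0,0.45],
])

```text
clock: 20.5
position: [0.523, 0.0456, 0.1656]
tool_rot: [3.142, 0.0, 0.674]
force: [0.9, 1.8, -4.8]
grip_width: 0.04
finger_force: 94.9
```

The keyway has dropped over the key: it is 5 mm below the key's end with no load. Sliding down.

Emit:
jog_arm([
  [0,0,0.08,0,0.45],
  [0,0,0.1,0,0.45],
  [0,0,0.1,0,0.45],
  [0,0,0.08,0,0.45],
  [0,0,0,0,0.45],
])

```text
clock: 21.0
position: [0.523, 0.0457, 0.1546]
tool_rot: [-3.142, 0.0, 0.674]
force: [1.7, 2.3, -4.9]
grip_width: 0.0399
finger_force: 94.9
```

Emit:
jog_arm([
  [0,0,0.1,0,0.45],
  [0,0,0.1,0,0.45],
  [0,0,0.1,0,0.45],
  [0,0,0.08,0,0.45],
  [0,0,0,0,0.45],
])

```text
clock: 21.5
position: [0.5229, 0.0457, 0.1432]
tool_rot: [-3.141, 0.0, 0.674]
force: [1.4, 1.2, -4.9]
grip_width: 0.0404
finger_force: 94.8
```

Emit:
jog_arm([
  [0,0,0.05,0,0.45],
  [0,0,0.05,0,0.45],
  [0,0,0.03,0,0.45],
  [0,0,0,0,0.45],
])

```text
clock: 21.9
position: [0.523, 0.0457, 0.1396]
tool_rot: [-3.142, 0.0, 0.674]
force: [0.9, 1.2, -4.4]
grip_width: 0.04
finger_force: 94.9
```

Emit:
jog_arm([
  [0,0,0.03,0,0.45],
  [0,0,0.02,0,0.45],
  [0,0,0,0,0.45],
])

```text
clock: 22.2
position: [0.523, 0.0456, 0.1381]
tool_rot: [-3.142, 0.0, 0.674]
force: [1.0, 1.7, -5.4]
grip_width: 0.04
finger_force: 94.9
```

Emit:
jog_arm([
  [0,0,0.03,0,0.45],
  [0,0,0.03,0,0.45],
  [0,0,0,0,0.45],
])

```text
clock: 22.5
position: [0.5234, 0.0457, 0.1376]
tool_rot: [-3.141, -0.001, 0.674]
force: [-8.0, 2.1, 27.9]
grip_width: 0.0401
finger_force: 98.5
```

Home: solid contact at TCP z 0.1376, where 0.138 was expected. Easing the pressure, then releasing.

Emit:
jog_arm([
  [0,0,-0.02,0,0.45],
  [0,0,0,0,0.45],
  [0,0,0,0,0.45],
], newtons=30)

```text
clock: 22.8
position: [0.5233, 0.0457, 0.1377]
tool_rot: [-3.141, -0.001, 0.674]
force: [-4.4, 2.8, 14.7]
grip_width: 0.0406
finger_force: 97.1
```

Emit:
jog_arm([
  [0,0,0,0,0.6],
  [0,0,0,0,0.8],
  [0,0,0,0,1],
  [0,0,0,0,1],
  [0,0,0,0,1],
  [0,0,0,0,1],
])

```text
clock: 23.4
position: [0.523, 0.0456, 0.137]
tool_rot: [3.142, 0.0, 0.674]
force: [0.1, -0.3, -0.1]
grip_width: 0.0851
finger_force: 0.0
```

Emit:
jog_arm([
  [0,0,-0.2,0,1],
  [0,0,-0.4,0,1],
  [0,0,-0.8,0,1],
  [0,0,-1,0,1],
  [0,0,-1,0,1],
  [0,0,-0.6,0,1],
  [0,0,0,0,1],
  [0,0,0,0,1],
])

```text
clock: 24.2
position: [0.5231, 0.0457, 0.2576]
tool_rot: [3.141, -0.001, 0.674]
force: [0.4, -0.2, -1.4]
grip_width: 0.0857
finger_force: 0.0
```

```bash
python3 - <<'E'
from h import *
st=bot.observe(); print(st["position"],st["force"],st["clock"]); w=bot.grab_frame("wrist"); c=cam(w,st); np.save("w11.npy",dict(w,st=st),allow_pickle=True)
# expected: rim top z=.142, boss top .170, shaft end .178
for n,z,d in(("rim",.142,84),("boss",.170,44),("shaft end",.178,19)):
    p=np.array([.5224,.0447,z]); print(n,proj(c,p).round(1),"px dia",d*1e-3*c[0][0,0]/(c[1]@p+c[2])[2])
x,y=proj(c,(.5224,.0447,.15)).astype(int); print(x,y)
blob(w["pixels"],(max(x-90,0),max(y-90,0),x+90,y+110),75,90)
gr=w["pixels"].mean(2).astype(np.uint8)[y-80:y+70,x-80:x+80]; gr=cv2.resize(gr,(80,38),interpolation=cv2.INTER_AREA); print(x-80,y-80)
for r in gr: print("".join(" .:-=+*#%@"[min(9,v//26)] for v in r))
E
```

```text
[0.52309332 0.04573241 0.25759875] [ 0.37030697 -0.21587177 -1.41496551] 24.2
rim [319.6 193.6] px dia 94.15020670309804
boss [319.5 203.2] px dia 54.253132362452874
shaft end [319.5 206.3] px dia 24.117205888306678
319 196
[  229   106   180   137 17259] [313.  163.3] ell [298.6 164.4] [162.1 217.9] 79
[ 257  235   85   71 1311] [296.  271.3] ell [291.5 266.5] [ 27.4 126.5] 131
239 116
**#**++=*#*+======+=:-=++++++++++++++++++++++==============================-----
+++******#+========--=+++++++++++++++++++++=-==================================-
*++++++***=========-=+++++++==========++=-----------============================
*****++**+========-=++++========------=----====---------========================
***+*++*+========--=+========--------------====----====-----====================
*****+++========--======-----------------------===========----==================
*****+==============++++=-----------:::------------=======------================
#****+=+---====-==++++++=------------=========---==----===-------===============
#####*#*-------=+++++++==-----===+++++++++++++++++====-----=--
[... 1667 characters left out ...]
-===++++++++++++++++++++=====--:-----:---------:-:-:
..........::.:::-=-::::::::::::---============+==----+*+-:-:---:------:------:::
......::::::::.:=+++-::::::::::-----------------------=-::--:-:----:-:-:::-----:
....:::::.:::::::-=+++=:::::-----:::::-------:::---------:-::----:::-:-:::-:----
..:::.::::--:::::::=+++++--------------------::--::----::::----::::::::-:::::::-
........:=++=-::-=+++***=----------------------::::::--------:::::::::::-:::::::
..::..::::-=++==+++++**+-::--=-----------------:::-::::--=--::::::::::::::::::--
  .:::::::::-=++++=+*####*=::---==-------------:::::::---::----:::::::::::::----
  ...::::::.::-==-:-+######*=------=-----------:::::---:::::::----::::::::----::
```

Rim size and position match a seated pulley (95 px measured, 94 px expected), and the gripper is clear. Handing in.

```bash
python3 -c "
from workcell import bot
print(bot.job_done())"
```

```text
the job is handed in; nothing more can be done
None
```

The drive pulley is keyed and fully home on the shaft's shoulder, boss up, released and handed in at about 24 s, but I dropped it once: my first grip was too high, it slipped in transit, hit the gearmotor's base plate and rolled onto the mat, where I regripped it lower; the idler did not move, but I did not re-check the other items.

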